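# Bring the flat brush over the open paint tub, ready to load

## Robot

A 6-joint arm with a two-finger parallel gripper is mounted at the origin on a cart in front of the work surface, level with it; the furniture and walls round the work are solid. World frame = base frame: x ahead of the robot, y to its left, z up, the work surface at z = 0. Lengths are in mm, angles in degrees, forces in N, time in s.
With the tool pointing down it reaches from about 300 to 850 mm from the base axis. Payload 4.2 kg.
Tool frame: the origin (TCP) lies at the very end of the fingers, on their centre line; the grasp point (between the pads) lies 19 mm behind it (env.grip_point_offset is the distance from the TCP to the grasp point, in mm); z points along the fingers, y is the line along which they close (so a half turn about z gives the same grasp; the last joint's range is limited). The gripper opens to 91 mm and grips with 3 to 60 N. Pads are 32 mm wide; open, the fingers measure 118 mm over their backs; the gripper's body (76 mm by 178 mm) begins 60 mm behind the grasp point.
Start: joints at [-70.073, 18.312, 89.639, -0, 72.044, -1.146], TCP at [206.753, -536.56, 213.976] pointing down, gripper open.
Joint ranges: [-177.97, 177.97], [-48.28, 115.42], [12.27, 149.76], [-77.06, 257.06], [2.81, 150.46], [-146.56, 146.56]. Speed limits (degrees/s): [147.25, 147.25, 180, 180, 180, 180].

## Interface

Orientations are given as [roll, pitch, yaw] about the fixed x, y, z axes, in that order (R = Rz(yaw) Ry(pitch) Rx(roll)).
In Python, from workcell import env gives the robot as it stands. The module is installed in compiled form; this text tells all that it offers.
- The arm moves only by the tool arm_command, never from a script. Its argument "rows" is a list of rows, each an object with "delta_pos": the shift along the tool's x, y, z in mm, a list of three; "roll": the turn about the tool's z in units of 5 degrees (1.0 is 5 degrees); "jaw": the opening in per cent of the stroke, from 0 (shut) to 100 (fully open). A call has 1 to 20 rows; each row is the pose to reach, as a shift and turn from the pose commanded when the call began, along the tool's axes at that moment; what a row does not reach only later rows make up. A row lasts 1/12 s, in which the tool goes at most 41.7 mm and 7.16 degrees, less where a joint would pass 70% of its speed; a pose out of reach is approached as far as the arm can. A call with a gripper value outside its range is refused whole. The fingers move at their own pace and stop on an object; "squeeze" is the grip in N (left out, the last holds). Time passes only in rows, so rows that repeat a pose let the fingers close. It gives the time, the measured TCP pose, the force, the opening and the grip force at its end, in the units of the state.
- env.state(): the state, without advancing time (a new reading comes with each control period).
- env.grab_frame(name): name is "side" or "top"; returns a dict with "img" (420x560x3 uint8, blue, green, red), "z_map" (420x560 float32, mm along the optical axis (not along the pixel's ray), 0 where there is no reading), "fov_y" (degrees; the focal length in pixels is half the picture's height over the tangent of half this angle, whatever the lens; pixels are square), "cx", "cy" (the principal point, pixels), "R" (3x3) and "t" (3): a world point X has camera coordinates R X + t. Camera axes: x right, y down, z forward; pixel columns grow to the right and rows downward; lengths in mm; the calibration is good to about 2 mm. A picture is of the moment at which its call begins.
- env.job_done(): hands the job in; it is judged then, once.
The state is a dict: "time_s": time; "qpos": joint angles; "qvel": joint speeds; "effort": joint torques, N m; "ee_pos": TCP position; "ee_rot": TCP orientation; "force": force on the tool from outside, world axes, zero at the start; "torque": the same for the moment, N m; "gripper_width": finger opening in mm; "gripper_force": force on a finger pad.
Only numpy, scipy, OpenCV 4.12 (cv2) and the standard library are available. Lean on these libraries where they do the work, as an engineer would, in place of code of your own. Each camera call takes 0.05 s, during which the arm holds its last target. There are 200 camera calls.

## Task

I want to load the broad flat brush: draw it out of the slanted brush stand, turn it so that its bristles point clearly below level (handle end up), and bring the bristle tips over the middle of the paint tub that has no lid on it, close above its rim (no more than 5 cm) but without touching the tub. Leave the two thin round brushes in the stand and do not shift the tubs or the lid. Finish while holding the brush still there; do not let go of it.

Things in the scene. Friction and masses are not known exactly. Their poses are not given: they have to be found in the camera images.
- flat_brush: The broad flat brush: 299 mm long, plain wooden handle, metal ferrule, flat bristle head 20 mm wide; round handle 9 to 10 mm thick at 140 to 200 mm from its end, tapering to 4 mm there; about 20 g, balance point 164 mm from the end. Origin: the free end of the handle, on the brush's axis, at first at the bottom of the bore. Its -y axis runs along the brush to the bristles.
- flat_brush_tip (a point): The bristle tips of the flat brush, 299 mm from the handle's end along the brush's -y axis. The head widens beyond 230 mm from the end.
- round_brush_1: A thin round brush, 251 mm long, 8 mm thick, reddish handle, in another bore of the stand; stays there. Origin and axes as for the flat brush.
- round_brush_2: The other thin round brush, the same; stays in its bore.
- brush_stand: Fixed wooden brush stand at the left, base 104 x 166 x 11 mm. Its tilted block has three bores in a row along its y, at y = -48, 0, 48 mm, 8 mm wide, 50 mm deep, leaning 25 degrees from vertical towards its +x (to the robot's right); the brushes rest at about 28. Bore mouths 78 mm above the table. Which brush is in which bore varies. Origin: under the base, near its centre.
- tub_1: White plastic paint tub, 93 mm across at the rim, 55 mm high, full of stiff cream paint, loose. Origin: centre of its underside. It may be the open or the lidded one.
- tub_2: The other tub, the same. One tub stands at the table's front edge left of the middle, the other in its right front corner; which is open varies.
- tub_lid: Flat white lid, 95 mm across, 8 mm thick, loose, lying on one of the two tubs (its top 63 mm above the table). Origin: centre of its upper face as it lies; its z axis points down.

How it is judged (in metres and radians):
On the way, in this order (a step that is already met when the one before it is completed fails the run):
1. the flat brush is drawn out of its bore, in the gripper, bristles still up (contact force between flat_brush and the fingers above 0.5 N and height (world z) of flat_brush above 0.09 m and contact force between flat_brush and brush_stand below 0.1 N), for 0.1 s.
2. it is turned, raised, so that the bristles point below level (contact force between flat_brush and the fingers above 0.5 N and height (world z) of flat_brush above 0.1 m and angle between flat_brush's own y axis and vertical below 1.48 rad), for 0.2 s.
At the end, for the whole second after the job is handed in: the flat brush is held still in the fingers alone, bristles at least 7 degrees below level, its tips within 35 mm of the middle of the unlidded tub seen from above and 3 to 60 mm above its rim, the brush touching neither tubs, lid, stand nor other brushes (all of step 1 and ((horizontal distance between tub_lid and tub_1 below 0.03 m and horizontal distance between flat_brush_tip and tub_2 below 0.035 m) or (horizontal distance between tub_lid and tub_2 below 0.03 m and horizontal distance between flat_brush_tip and tub_1 below 0.035 m)) and height (world z) of flat_brush_tip between 0.058 and 0.115 m and angle between flat_brush's own y axis and vertical below 1.45 rad and linear speed of flat_brush below 0.03 m/s and contact force between flat_brush and tub_1 below 0.1 N and contact force between flat_brush and tub_2 below 0.1 N and contact force between flat_brush and tub_lid below 0.1 N and contact force between flat_brush and round_brush_1 below 0.1 N and contact force between flat_brush and round_brush_2 below 0.1 N); the arm keeps its last pose, push and grip.
It fails at once if a round brush is pulled or knocked out of its bore (distance of any of round_brush_1, round_brush_2 from where it was at the start of the episode above 0.03 m).
It fails at once if a tub or the lid is shifted by more than 20 mm (distance of any of tub_1, tub_2, tub_lid from where it was at the start of the episode above 0.02 m).
It also fails if it takes over 48 s, if anything falls off the work surface, if the arm or the gripper's body presses on something with over 40 N, if the wrist force passes 120 N, or if a joint passes its speed limit or range.

## Working session

There is one attempt and no reset: what is moved stays moved. The work goes in short steps, Python scripts to look and compute and a tool call to move; the robot and the scene stay as the last step left them, time stands still between calls to the robot, and variables do not carry over. Pictures are saved under pics/ and viewed, at most 10 in all, crops included, and the job is handed in when it is done.

Besides the shell and the picture viewer there is one more tool, called after ">>>" as a command line: name --argument value ..., lists and objects as JSON in quotes. arm_command: Moves the arm, as the interface text tells. Its arguments: {"type":"object","properties":{"rows":{"type":"array"},"squeeze":{"type":"number"}},"required":["rows"]}

```bash
mkdir -p pics
cat > h.py <<'E'
import numpy as np, cv2, pickle
from scipy.spatial.transform import Rotation as Ro
def grab(n,tag):
    from workcell import env
    f=env.grab_frame(n); pickle.dump(f,open(f'pics/{tag}.pkl','wb')); cv2.imwrite(f'pics/{tag}.png',f['img']); return f
def load(tag): return pickle.load(open(f'pics/{tag}.pkl','rb'))
def pw(f,u,v,z=None):
    F=210/np.tan(np.radians(f['fov_y'])/2)
    if z is None: z=f['z_map'][int(v),int(u)]
    c=np.array([(u-f['cx'])/F*z,(v-f['cy'])/F*z,z]); return np.array(f['R']).T@(c-np.array(f['t']))
def cloud(f):
    F=210/np.tan(np.radians(f['fov_y'])/2); v,u=np.mgrid[:420,:560]; z=f['z_map']
    c=np.stack([(u-f['cx'])/F*z,(v-f['cy'])/F*z,z],-1); return (c-np.array(f['t']))@np.array(f['R'])
E
python3 - <<'E'
from h import *
from workcell import env
for n in('side','top'):
    f=grab(n,n+'0'); print(n,f['fov_y'],f['cx'],f['cy'],np.round(f['R'],3).tolist(),np.round(f['t']))
print(env.state())
E
```

```text
side 48.37216914703287 279.54376595186756 209.71645504840734 [[-1.0, 0.016, 0.011], [-0.002, 0.515, -0.857], [-0.019, -0.857, -0.515]] [ 546.  174. 1385.]
top 45.13422807018076 278.7175877991427 214.01444032841363 [[0.006, -1.0, -0.003], [-0.996, -0.006, -0.094], [0.094, 0.004, -0.996]] [  22.  568. 1855.]
{'time_s': 0.1, 'qpos': array([-7.00744496e+01,  1.83465864e+01,  8.96997511e+01, -1.00836367e-03,
        7.20451060e+01, -1.14672895e+00]), 'qvel': array([-0.07202856, -0.06337374, -0.21894267, -0.00112124,  0.01875102,
        0.02852049]), 'effort': array([ 1.17577474e-03, -4.13333738e+01, -2.32508934e+01,  7.30198645e-02,
        4.22195590e-02, -5.03297713e-05]), 'ee_pos': array([ 206.56843161, -536.11712934,  213.21604867]), 'ee_rot': array([-1.79908556e+02, -8.71478440e-04,  2.10725903e+01]), 'force': array([-0.03261424, -0.13043932,  0.29887095]), 'torque': array([0.01131906, 0.02721366, 0.02647835]), 'gripper_force': 0.0, 'gripper_width': 91.38450713898462}
```

View pics/side0.png

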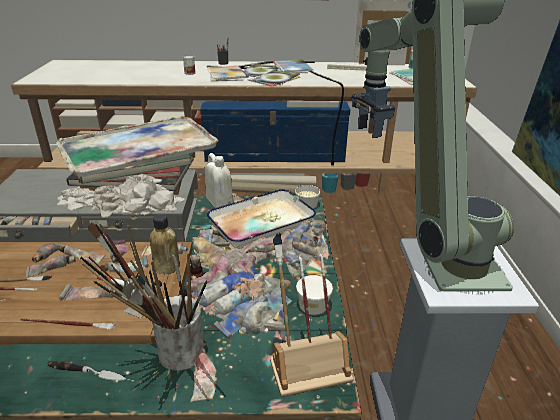

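View pics/top0.png

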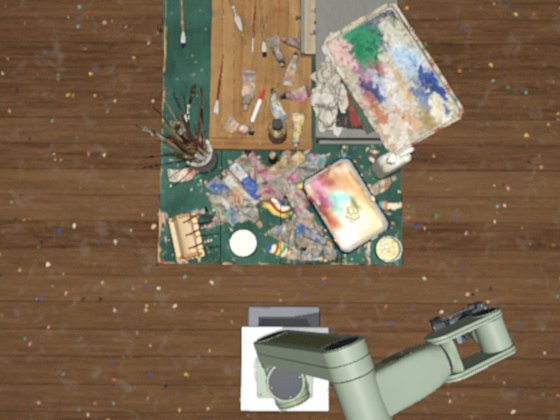

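Run:
```python
from h import *
s=load('side0');t=load('top0')
a=cv2.resize(s['img'][225:395,255:365],None,fx=3.4,fy=3.4,interpolation=2)
b=cv2.resize(t['img'][200:270,160:260],None,fx=4,fy=4,interpolation=2); 
c=cv2.resize(t['img'][225:270,360:415],None,fx=4,fy=4,interpolation=2)
o=np.zeros((580,790,3),np.uint8); o[:a.shape[0],:a.shape[1]]=a; o[:280,376:776]=b;o[290:290+180,376:376+220]=c
cv2.imwrite('pics/crop.png',o)
for n,f in(('s',s),('t',t)):
    P=cloud(f); 
    for nm,pts in (('s',[(278,238),(280,250),(283,285),(286,320),(287,340),(302,262),(306,330),(325,265),(328,330),(316,283),(278,360),(350,345)]),('t',[(243,243),(388,249),(388,240),(186,236)])):
        if nm==n:
            for u,v in pts: print(n,u,v,P[v,u].round(0))
P=cloud(t)
for u0,v0,zl in((243,243,50),(388,249,35)):
    q=P[v0-25:v0+26,u0-25:u0+26].reshape(-1,3); q=q[(q[:,2]>zl)&(q[:,2]<75)]; print(len(q),q.min(0),q.max(0),q.mean(0),np.median(q[:,2]))
```

```text
s 278 238 [557. 257. 286.]
s 280 250 [553. 270. 263.]
s 283 285 [546. 309. 199.]
s 286 320 [539. 344. 131.]
s 287 340 [537. 363.  90.]
s 302 262 [504. 268. 230.]
s 306 330 [484. 241.  -4.]
s 325 265 [411. -14.   3.]
s 328 330 [429. 244.  -2.]
s 316 283 [454. 142.  65.]
s 278 360 [557. 397.  66.]
s 350 345 [ 212. -405. -755.]
t 243 243 [458. 155.  52.]
t 388 249 [ 440. -378.   36.]
t 388 240 [ 473. -379.   34.]
t 186 236 [481. 361.  70.]
579 [410.33729292 104.8727213   50.22707861] [550.00441467 214.5469538   74.94948583] [464.78905315 158.19088551  62.48937901] 62.30825405788867
411 [ 395.41478109 -421.86415685   35.0579144 ] [ 531.66044572 -281.16947321   67.09752732] [ 457.15044734 -364.61040643   46.96427191] 44.14196342949808
```

View pics/crop.png

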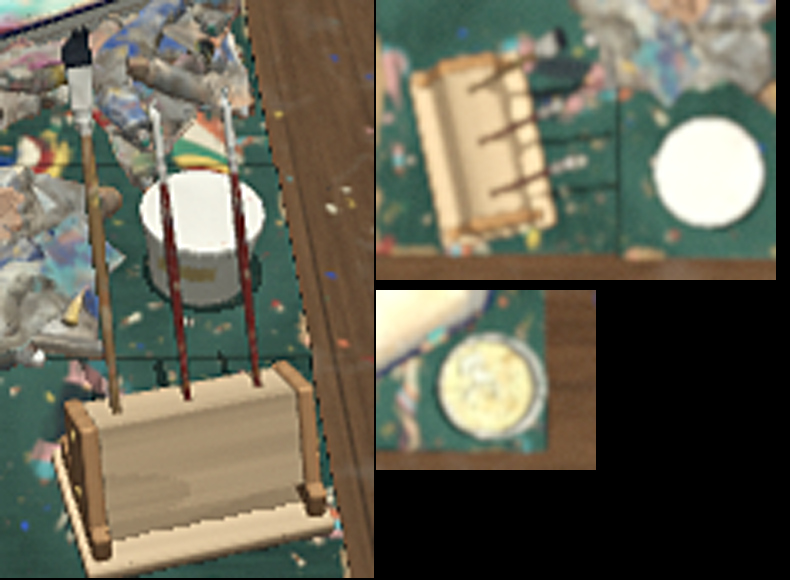

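Run:
```python
from h import *
s=load('side0');t=load('top0'); P=cloud(s)
# flat brush line: walk rows between mouth and tip, choose nearest-depth pixel near line
for nm,(a,b) in {'flat':((289,345.6),(277,235)),'r1':((309.8,342),(301,258)),'r2':((331,337),(321,256))}.items():
    L=[]
    for v in range(int(b[1])+2,int(a[1])-2):
        u=a[0]+(b[0]-a[0])*(v-a[1])/(b[1]-a[1]); us=np.arange(int(round(u))-3,int(round(u))+4)
        q=P[v,us[np.argmin(s['z_map'][v,us])]]
        L.append(q)
    L=np.array(L); k=np.ones(len(L),bool)
    for _ in range(8):
        A=np.c_[np.ones(k.sum()),L[k,2]]; cx=np.linalg.lstsq(A,L[k,:2],rcond=None)[0]
        r=np.linalg.norm(L[:,:2]-np.c_[np.ones(len(L)),L[:,2]]@cx,axis=1); k=r<max(4,1.5*np.median(r))
    print(nm,k.sum(),len(L),'at z=78',(cx[0]+78*cx[1]).round(1),'at 166',(cx[0]+166*cx[1]).round(1),'slope',cx[1].round(3),'zmax',L[k,2].max().round())
Q=np.concatenate([P.reshape(-1,3),cloud(t).reshape(-1,3)])
print('max height map rows x 640..340, cols y 460..160 step 20')
for x in range(640,330,-20):
    print(x,[int(m.max()) if len(m:=Q[(abs(Q[:,0]-x)<10)&(abs(Q[:,1]-y)<10)&(Q[:,2]>-300),2]) else -999 for y in range(460,150,-20)])
print('right')
for x in range(640,330,-20):
    print(x,[int(m.max()) if len(m:=Q[(abs(Q[:,0]-x)<10)&(abs(Q[:,1]-y)<10)&(Q[:,2]>-300),2]) else -999 for y in range(-160,-460,-20)])
# tub open: circle fit on rim pixels in top
T=cloud(t);w=T[230:268,372:408].reshape(-1,3);w=w[(w[:,2]>48)&(w[:,2]<60)&(np.hypot(w[:,0]-440,w[:,1]+378)<65)]
A=np.c_[2*w[:,:2],np.ones(len(w))];c=np.linalg.lstsq(A,(w[:,:2]**2).sum(1),rcond=None)[0];print('tub',c[:2],np.sqrt(c[2]+c[0]**2+c[1]**2),len(w))
print(pw(t,360+487/4-94+0,0+225+(388-290)/4,t['z_map'][249,388]-15))
```

```text
flat 91 106 at z=78 [531.4 372.4] at 166 [543.8 325.6] slope [ 0.141 -0.531] zmax 287.0
r1 56 80 at z=78 [487.9 253.3] at 166 [497.6 344.8] slope [0.11 1.04] zmax 856.0
r2 71 77 at z=78 [440.1 348.1] at 166 [451.8 299.2] slope [ 0.132 -0.555] zmax 235.0
max height map rows x 640..340, cols y 460..160 step 20
640 [8, 14, 12, 10, 8, 13, 14, 5, 50, 61, 63, 55, 96, 102, 105, 108]
620 [14, 8, 7, 9, 13, 10, 11, 8, 42, 63, 62, 63, 91, 96, 105, 98]
600 [7, 9, 11, 9, 7, 8, 14, 7, 10, 48, 47, 70, 68, 90, 102, 94]
580 [12, 13, 7, 13, 7, 14, 12, 6, 7, 28, 46, 52, 62, 72, 69, 80]
560 [12, 14, 62, 95, 89, 82, 34, 202, 231, 268, 296, 290, 60, 63, 68, 71]
540 [7, 34, 64, 91, 91, 118, 157, 203, 227, 267, 284, 25, 55, 62, 69, 70]
520 [15, 16, 43, 86, 94, 86, 78, 10, 7, 13, 245, 10, 10, 60, 57, 10]
500 [10, 12, 23, 73, 93, 89, 132, 174, 199, 241, 249, 7, 10, 8, 67, 70]
480 [7, 13, 18, 67, 97, 94, 130, 142, 9, 12, 14, 6, 7, 69, 73, 72]
460 [10, 11, 22, 55, 93, 91, 83, 151, 186, 218, 251, 244, 9, 71, 71, 76]
440 [7, 6, 15, 45, 85, 91, 108, 148, 180, 187, 8, 10, 7, 70, 75, 78]
420 [11, 11, 13, 41, 78, 94,
[... 824 characters left out ...]
, 26, 30, 27, 33, 61, 66, 63, 55, 7, 9, 0]
480 [65, 62, 33, 27, 29, 34, 40, 61, 67, 66, 63, 58, 59, 54, 6]
460 [69, 65, 51, 30, 36, 63, 65, 64, 7, 61, 45, 40, 59, 64, 6]
440 [71, 59, 67, 62, 65, 68, 67, 11, 65, 61, 49, 53, 44, 64, 5]
420 [66, 63, 58, 67, 61, 13, 15, 13, 10, 60, 37, 42, 57, 59, 9]
400 [66, 60, 52, 8, 10, 11, 11, 8, 8, 60, 60, 59, 66, 8, 7]
380 [14, 5, 6, 6, 8, 2, 7, 4, 9, 10, 6, 14, 8, 5, 5]
360 [-999, -999, -999, -999, -999, -999, -999, -999, -999, -999, -999, -999, -999, -999, -999]
340 [-999, -999, -999, -999, -999, -999, -999, -999, -999, -999, -999, -999, -999, -999, -999]
tub [ 441.69911072 -371.66205801] 45.651498863360175 81
[ 437.30445166 -373.64359903   50.76536173]
```

>>> arm_command --rows '[{"delta_pos": [0,0,-40],"roll": 0,"jaw": 50},{"delta_pos": [0,0,-80],"roll": 0,"jaw": 50},{"delta_pos": [0,0,-117],"roll": 0,"jaw": 50},{"delta_pos": [392,-424,-117],"roll": -16.8,"jaw": 50},{"delta_pos": [392,-424,-117],"roll": -16.8,"jaw": 50},{"delta_pos": [392,-424,-117],"roll": -16.8,"jaw": 50},{"delta_pos": [392,-424,-117],"roll": -16.8,"jaw": 50},{"delta_pos": [392,-424,-117],"roll": -16.8,"jaw": 50},{"delta_pos": [392,-424,-117],"roll": -16.8,"jaw": 50},{"delta_pos": [392,-424,-117],"roll": -16.8,"jaw": 50},{"delta_pos": [392,-424,-117],"roll": -16.8,"jaw": 50},{"delta_pos": [392,-424,-117],"roll": -16.8,"jaw": 50},{"delta_pos": [392,-424,-117],"roll": -16.8,"jaw": 50},{"delta_pos": [392,-424,-117],"roll": -16.8,"jaw": 50},{"delta_pos": [392,-424,-117],"roll": -16.8,"jaw": 50},{"delta_pos": [392,-424,-117],"roll": -16.8,"jaw": 50},{"delta_pos": [392,-424,-117],"roll": -16.8,"jaw": 50},{"delta_pos": [392,-424,-117],"roll": -16.8,"jaw": 50},{"delta_pos": [392,-424,-117],"roll": -16.8,"jaw": 50},{"delta_pos": [392,-424,-117],"roll": -16.8,"jaw": 50}]'

```text
time_s: 1.77
ee_pos: [419.7, -0.3, 330.6]
ee_rot: [-179.9, 0.0, 105.1]
force: [-0.1, -0.3, -0.5]
gripper_width: 45.8
gripper_force: 0.0
```

>>> arm_command --rows '[{"delta_pos": [397,204,0],"roll": 0,"jaw": 44},{"delta_pos": [397,204,0],"roll": 0,"jaw": 44},{"delta_pos": [397,204,0],"roll": 0,"jaw": 44},{"delta_pos": [397,204,0],"roll": 0,"jaw": 44},{"delta_pos": [397,204,0],"roll": 0,"jaw": 44},{"delta_pos": [397,204,0],"roll": 0,"jaw": 44},{"delta_pos": [397,204,0],"roll": 0,"jaw": 44},{"delta_pos": [397,204,0],"roll": 0,"jaw": 44},{"delta_pos": [397,204,0],"roll": 0,"jaw": 44},{"delta_pos": [397,204,0],"roll": 0,"jaw": 44},{"delta_pos": [397,204,0],"roll": 0,"jaw": 44},{"delta_pos": [397,204,0],"roll": 0,"jaw": 44},{"delta_pos": [397,204,40],"roll": 0,"jaw": 44},{"delta_pos": [397,204,80],"roll": 0,"jaw": 44},{"delta_pos": [397,204,120],"roll": 0,"jaw": 44},{"delta_pos": [397,204,160],"roll": 0,"jaw": 44},{"delta_pos": [397,204,185],"roll": 0,"jaw": 44},{"delta_pos": [397,204,185],"roll": 0,"jaw": 44}]'

```text
time_s: 3.27
ee_pos: [511.8, 431.0, 139.3]
ee_rot: [-179.3, 0.4, 104.9]
force: [-0.4, -0.5, -0.5]
gripper_width: 40.3
gripper_force: 0.0
```

Run:
```python
from h import *
from workcell import env
st=env.state(); print(st['ee_pos'],st['ee_rot'],st['qpos'])
p=np.array(st['ee_pos']);y=np.radians(st['ee_rot'][2]);d=np.array([540.4,338.6,145])-p
print('tool delta',d@[np.cos(y),np.sin(y),0],d@[np.sin(y),-np.cos(y),0],-d[2])
```

```text
[511.81866102 431.01857529 139.28448116] [-179.29409233    0.36513668  104.89924698] [ 3.91386538e+01  2.99820345e+01  8.17776594e+01 -4.61716291e-02
  6.90338896e+01  2.42584757e+01]
tool delta -96.6602492729096 3.857746274338481 -5.715518837907695
```

>>> arm_command --rows '[{"delta_pos": [0,0,0],"roll": 0,"jaw": 44},{"delta_pos": [-25,0,0],"roll": 0,"jaw": 44},{"delta_pos": [-50,0,0],"roll": 0,"jaw": 44},{"delta_pos": [-70,0,0],"roll": 0,"jaw": 44},{"delta_pos": [-80,0,0],"roll": 0,"jaw": 44},{"delta_pos": [-85,0,0],"roll": 0,"jaw": 44},{"delta_pos": [-85,0,0],"roll": 0,"jaw": 44},{"delta_pos": [-85,0,0],"roll": 0,"jaw": 44}]'

```text
time_s: 3.93
ee_pos: [536.5, 355.0, 147.1]
ee_rot: [179.9, -0.1, 105.0]
force: [0.1, -0.0, -0.5]
gripper_width: 40.3
gripper_force: 0.0
```

Run:
```python
from h import *
from workcell import env
st=env.state(); print(st['ee_pos'],st['ee_rot'],st['force'])
f=grab('side','side1')
cv2.imwrite('pics/c1.png',cv2.resize(f['img'][200:380,220:400],None,fx=3.3,fy=3.3,interpolation=2))
```

```text
[536.46330054 354.95229442 147.11890813] [ 1.79883682e+02 -6.64489427e-02  1.05044823e+02] [ 0.0516988  -0.04224116 -0.50660283]
```

View pics/c1.png

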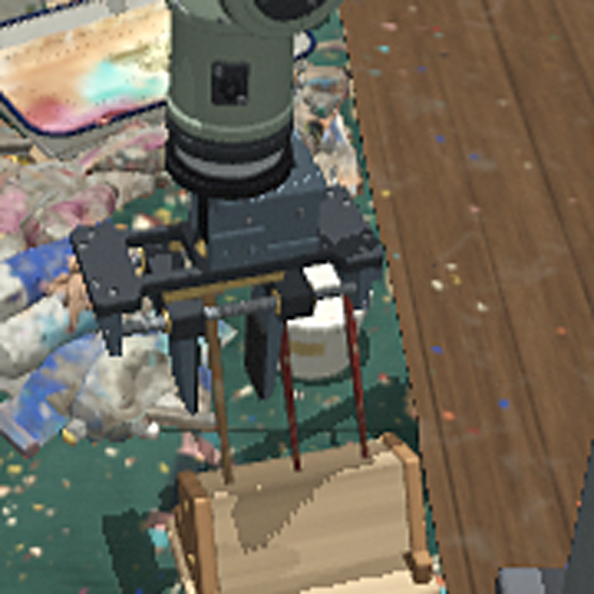

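>>> arm_command --rows '[{"delta_pos": [-6,2,1],"roll": 0,"jaw": 44},{"delta_pos": [-12,2,2],"roll": 0,"jaw": 44},{"delta_pos": [-15,2,2],"roll": 0,"jaw": 44},{"delta_pos": [-15,2,2],"roll": 0,"jaw": 44},{"delta_pos": [-15,2,2],"roll": 0,"jaw": 44}]'

```text
time_s: 4.4
ee_pos: [541.8, 340.3, 143.8]
ee_rot: [-180.0, 0.0, 105.1]
force: [-0.4, -0.6, 0.6]
gripper_width: 40.2
gripper_force: 0.0
```

Run:
```python
from h import *
from workcell import env
st=env.state(); print(st['ee_pos'],st['ee_rot'],st['force'])
f=grab('side','side2')
g=grab('top','top2')
a=cv2.resize(f['img'][220:350,230:380],None,fx=3.3,fy=3.3,interpolation=2)
b=cv2.resize(g['img'][185:275,165:235],None,fx=4,fy=4,interpolation=2)
o=np.zeros((430,790,3),np.uint8);o[:a.shape[0],:a.shape[1]]=a;o[:b.shape[0],500:500+b.shape[1]]=b
cv2.imwrite('pics/c2.png',o)
```

```text
[541.76250615 340.28137035 143.75144533] [-1.79983705e+02  2.17845297e-04  1.05055947e+02] [-0.40669849 -0.62465648  0.5988491 ]
```

View pics/c2.png

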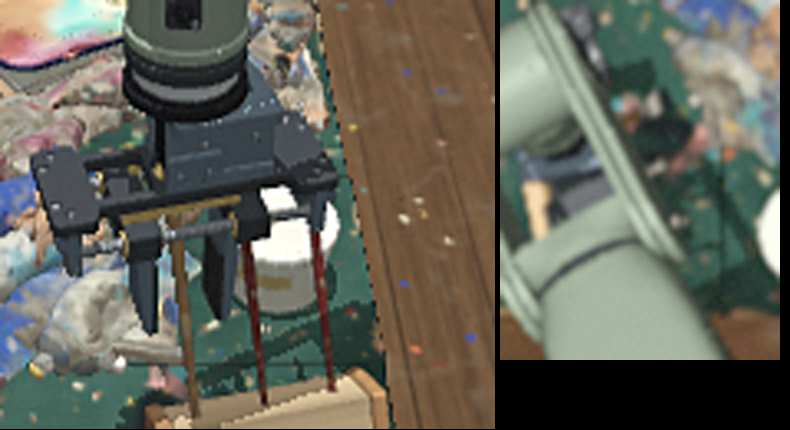

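>>> arm_command --rows '[{"delta_pos": [0,0,0],"roll": 0,"jaw": 20},{"delta_pos": [0,0,0],"roll": 0,"jaw": 0},{"delta_pos": [0,0,0],"roll": 0,"jaw": 0},{"delta_pos": [0,0,0],"roll": 0,"jaw": 0},{"delta_pos": [0,0,0],"roll": 0,"jaw": 0},{"delta_pos": [0,0,0],"roll": 0,"jaw": 0},{"delta_pos": [0,0,0],"roll": 0,"jaw": 0},{"delta_pos": [0,0,0],"roll": 0,"jaw": 0}]' --squeeze 20

```text
time_s: 5.17
ee_pos: [541.5, 340.3, 143.8]
ee_rot: [-180.0, 0.0, 105.1]
force: [-0.9, -0.5, 0.1]
gripper_width: 8.3
gripper_force: 20.0
```

>>> arm_command --rows '[{"delta_pos": [-5,0,-10],"roll": 0,"jaw": 0},{"delta_pos": [-11,0,-20],"roll": 0,"jaw": 0},{"delta_pos": [-16,0,-30],"roll": 0,"jaw": 0},{"delta_pos": [-22,0,-40],"roll": 0,"jaw": 0},{"delta_pos": [-27,0,-50],"roll": 0,"jaw": 0},{"delta_pos": [-33,0,-60],"roll": 0,"jaw": 0},{"delta_pos": [-38,0,-70],"roll": 0,"jaw": 0},{"delta_pos": [-44,0,-80],"roll": 0,"jaw": 0},{"delta_pos": [-49,0,-90],"roll": 0,"jaw": 0},{"delta_pos": [-49,0,-90],"roll": 0,"jaw": 0},{"delta_pos": [-49,0,-90],"roll": 0,"jaw": 0}]'

```text
time_s: 6.08
ee_pos: [554.9, 292.9, 234.6]
ee_rot: [179.9, -0.0, 105.0]
force: [0.1, -0.7, -0.6]
gripper_width: 8.3
gripper_force: 20.0
```

Run:
```python
from h import *
f=grab('side','side3')
cv2.imwrite('pics/c3.png',cv2.resize(f['img'][180:380,220:400],None,fx=3,fy=3,interpolation=2))
```

```text
(no output)
```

View pics/c3.png

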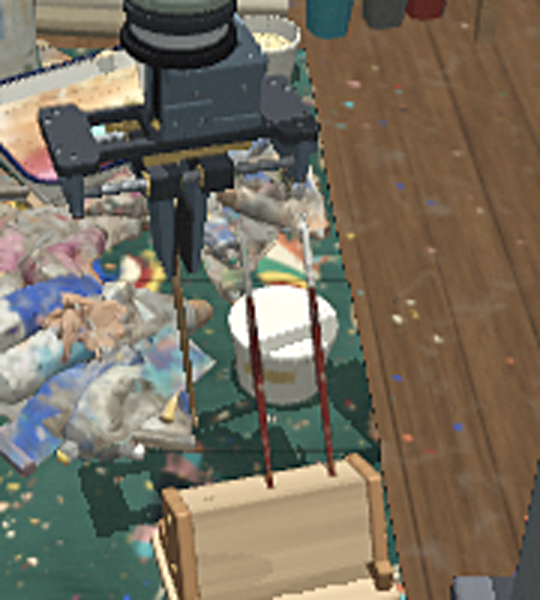

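>>> arm_command --rows '[{"delta_pos": [0,0,-30],"roll": 0,"jaw": 0},{"delta_pos": [0,0,-60],"roll": 0,"jaw": 0},{"delta_pos": [0,0,-60],"roll": 0,"jaw": 0},{"delta_pos": [0,0,-60],"roll": 0,"jaw": 0},{"delta_pos": [0,0,-60],"roll": 0,"jaw": 0},{"delta_pos": [0,0,-60],"roll": 0,"jaw": 0},{"delta_pos": [0,0,-60],"roll": 0,"jaw": 0},{"delta_pos": [0,0,-60],"roll": 0,"jaw": 0},{"delta_pos": [0,0,-60],"roll": 0,"jaw": 0}]' --squeeze 3

```text
time_s: 6.88
ee_pos: [554.3, 293.0, 293.1]
ee_rot: [-179.9, 0.0, 105.1]
force: [0.4, 0.3, -0.2]
gripper_width: 9.2
gripper_force: 3.0
```

Run:
```python
from h import *
f=grab('side','side4')
cv2.imwrite('pics/c4.png',cv2.resize(f['img'][130:330,220:400],None,fx=3,fy=3,interpolation=2))
```

```text
(no output)
```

View pics/c4.png

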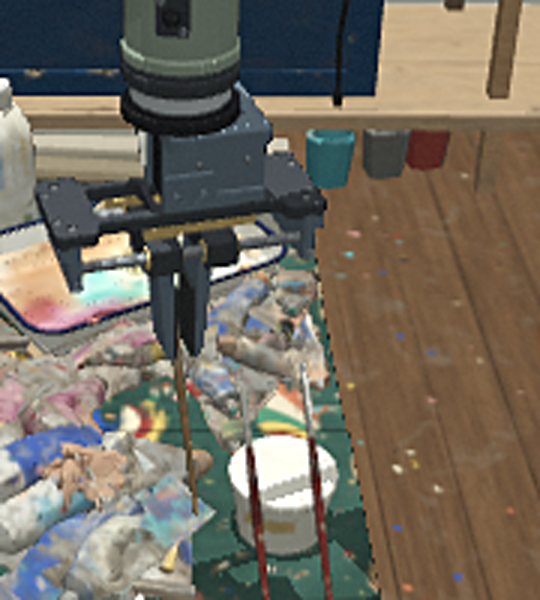

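>>> arm_command --rows '[{"delta_pos": [40,0,0],"roll": 0,"jaw": 0},{"delta_pos": [80,0,0],"roll": 0,"jaw": 0},{"delta_pos": [120,0,0],"roll": 0,"jaw": 0},{"delta_pos": [168,2,0],"roll": -1,"jaw": 0},{"delta_pos": [168,2,0],"roll": -16,"jaw": 0},{"delta_pos": [168,2,0],"roll": -16,"jaw": 0},{"delta_pos": [168,2,0],"roll": -16,"jaw": 0},{"delta_pos": [168,2,0],"roll": -16,"jaw": 0},{"delta_pos": [168,2,0],"roll": -16,"jaw": 0},{"delta_pos": [168,2,0],"roll": -16,"jaw": 0},{"delta_pos": [168,2,0],"roll": -16,"jaw": 0},{"delta_pos": [168,2,0],"roll": -16,"jaw": 0},{"delta_pos": [168,2,0],"roll": -16,"jaw": 0},{"delta_pos": [168,2,0],"roll": -16,"jaw": 0},{"delta_pos": [168,2,0],"roll": -16,"jaw": 0},{"delta_pos": [168,2,0],"roll": -16,"jaw": 0},{"delta_pos": [168,2,0],"roll": -16,"jaw": 0},{"delta_pos": [168,2,0],"roll": -16,"jaw": 0}]' --squeeze 10

```text
time_s: 8.43
ee_pos: [512.7, 455.8, 293.8]
ee_rot: [-180.0, -0.0, -175.0]
force: [-0.4, 0.1, -0.3]
gripper_width: 8.4
gripper_force: 10.0
```

>>> arm_command --rows '[{"delta_pos": [0,0,0],"roll": -17,"jaw": 0},{"delta_pos": [0,0,0],"roll": -17,"jaw": 0},{"delta_pos": [0,0,0],"roll": -17,"jaw": 0},{"delta_pos": [0,0,0],"roll": -17,"jaw": 0},{"delta_pos": [0,0,0],"roll": -17,"jaw": 0},{"delta_pos": [0,0,0],"roll": -17,"jaw": 0},{"delta_pos": [0,0,0],"roll": -17,"jaw": 0},{"delta_pos": [0,0,0],"roll": -17,"jaw": 0},{"delta_pos": [0,0,0],"roll": -17,"jaw": 0},{"delta_pos": [0,0,0],"roll": -17,"jaw": 0},{"delta_pos": [0,0,0],"roll": -17,"jaw": 0},{"delta_pos": [0,0,0],"roll": -17,"jaw": 0},{"delta_pos": [0,0,0],"roll": -17,"jaw": 0},{"delta_pos": [0,0,0],"roll": -17,"jaw": 0},{"delta_pos": [0,0,0],"roll": -17,"jaw": 0}]'

```text
time_s: 9.68
ee_pos: [512.7, 455.8, 293.9]
ee_rot: [-180.0, -0.0, -90.1]
force: [-0.8, -1.0, 0.2]
gripper_width: 8.6
gripper_force: 10.0
```

Run:
```python
from h import *
from workcell import env
st=env.state(); print(st['time_s'],st['ee_pos'],st['ee_rot'],st['qpos'],st['gripper_width'])
f=grab('side','side5')
cv2.imwrite('pics/c5.png',cv2.resize(f['img'][130:400,200:440],None,fx=2.2,fy=2.2,interpolation=2))
```

```text
9.6833 [512.71959187 455.83050571 293.9144014 ] [-1.79998312e+02 -3.83940622e-03 -9.00809509e+01] [ 4.06800057e+01  2.71310695e+01  6.45476602e+01 -4.01201353e-03
  8.83224984e+01 -1.39238926e+02] 8.614727252597119
```

View pics/c5.png

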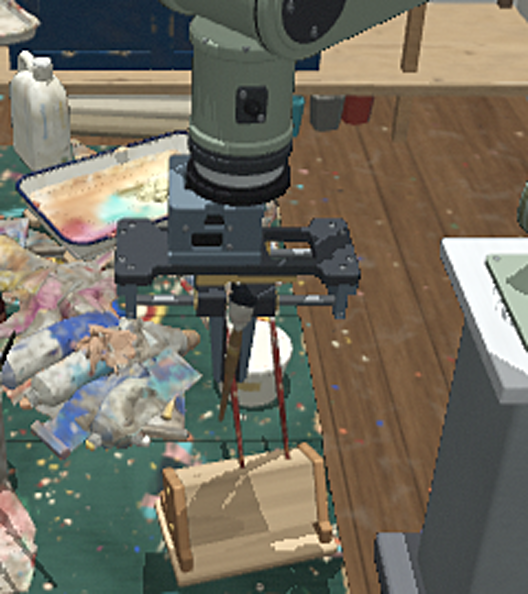

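```bash
cat >> h.py <<'E'
def brush(f,tcp,yaw,lat=9,r=(20,200)):
    "points near tool xz-plane, off the fingers; returns (tool x, up from TCP)"
    P=cloud(f).reshape(-1,3); d=P-np.array(tcp); c,s=np.cos(np.radians(yaw)),np.sin(np.radians(yaw))
    X=d[:,0]*c+d[:,1]*s; Y=d[:,0]*s-d[:,1]*c; Z=d[:,2]
    k=(abs(Y)<lat)&(abs(X)>r[0])&(abs(X)<r[1])&(Z>-170)&(Z<200)
    return X[k],Y[k],Z[k]
E
python3 - <<'E'
from h import *
f=load('side5')
X,Y,Z=brush(f,[512.7,455.8,293.9],-90,14,(17,130))
o=np.argsort(Z)[::-1]
k=[i for i in o if np.hypot(X[i],Z[i]-13)<180]
for i in k[::max(1,len(k)//60)]: print(int(X[i]),int(Y[i]),int(Z[i]),end=' | ')
E
```

```text
-28 5 190 | -32 0 189 | -31 -3 188 | -33 3 187 | -36 -9 186 | -35 -5 183 | -36 -2 182 | -37 -5 179 | -35 4 178 | -35 4 176 | -32 -13 174 | -38 -1 172 | -38 -3 171 | -22 13 158 | -18 -2 156 | -24 -9 154 | -17 5 152 | -20 -2 150 | -21 12 148 | -19 2 147 | -20 8 146 | -20 3 144 | -18 8 143 | -19 -11 141 | -22 13 139 | -20 11 138 | -21 11 137 | -22 4 135 | -20 7 134 | -20 4 132 | -20 1 131 | -25 2 130 | -80 -1 128 | -78 3 127 | -24 -2 125 | -22 -6 124 | -25 12 122 | -23 -9 121 | -24 12 120 | -24 -6 117 | -22 0 116 | -74 1 114 | -23 3 112 | -22 -9 110 | -23 -12 108 | -23 2 106 | -22 13 104 | -29 13 103 | -20 12 102 | -37 -11 99 | -36 -9 95 | -37 -9 89 | -35 12 83 | -48 1 71 | -18 9 61 | -17 9 54 | -17 13 45 | -29 -5 38 | -17 9 27 | -17 -9 19 | 21 0 -52 | 44 -2 -95 |
```

>>> arm_command --rows '[{"delta_pos": [15,0,30],"roll": 0,"jaw": 0},{"delta_pos": [30,0,60],"roll": 0,"jaw": 0},{"delta_pos": [30,0,80],"roll": 0,"jaw": 0},{"delta_pos": [22,0,90],"roll": 0,"jaw": 0},{"delta_pos": [14,0,97],"roll": 0,"jaw": 0},{"delta_pos": [5,0,103],"roll": 0,"jaw": 0},{"delta_pos": [-3,0,109],"roll": 0,"jaw": 0},{"delta_pos": [-10,0,118],"roll": 0,"jaw": 0},{"delta_pos": [-18,0,128],"roll": 0,"jaw": 0},{"delta_pos": [-25,0,138],"roll": 0,"jaw": 0},{"delta_pos": [-30,0,149],"roll": 0,"jaw": 0},{"delta_pos": [-35,0,160],"roll": 0,"jaw": 0},{"delta_pos": [-39,0,172],"roll": 0,"jaw": 0},{"delta_pos": [-39,0,172],"roll": 0,"jaw": 0}]' --squeeze 5

```text
time_s: 10.9
ee_pos: [511.3, 494.4, 118.1]
ee_rot: [179.8, -0.2, -89.9]
force: [-1.0, -1.2, -1.2]
gripper_width: 8.7
gripper_force: 5.0
```

Run:
```python
from h import *
from workcell import env
st=env.state(); print(st['time_s'],st['ee_pos'],st['force'],st['gripper_width'])
f=grab('side','side6')
cv2.imwrite('pics/c6.png',cv2.resize(f['img'][200:400,220:420],None,fx=3,fy=3,interpolation=2))
X,Y,Z=brush(f,st['ee_pos'],-90,12,(17,180))
o=np.argsort(X)
k=[i for i in o if Z[i]<100 and Z[i]>-20]
for i in k[::max(1,len(k)//50)]: print(int(X[i]),int(Y[i]),int(Z[i]),end=' | ')
```

```text
10.9 [511.33171695 494.36186689 118.087565  ] [-1.02504012 -1.15660048 -1.15786733] 8.71831964520397
-63 -3 97 | -62 -4 96 | -61 -3 93 | -60 -4 91 | -57 0 85 | -55 -2 79 | -53 0 77 | -52 -3 76 | -51 -5 81 | -50 -1 71 | -49 -5 73 | -48 2 72 | -46 -1 64 | -43 -2 58 | -43 -6 68 | -42 -3 56 | -41 -5 60 | -39 -11 89 | -39 11 98 | -38 6 98 | -38 1 51 | -38 10 97 | -37 11 99 | -37 10 99 | -37 10 91 | -37 6 99 | -37 -11 89 | -37 -10 88 | -36 0 46 | -36 -9 85 | -36 10 85 | -36 -10 95 | -36 7 92 | -35 -4 45 | -34 -1 41 | -34 5 97 | -33 0 95 | -33 -2 39 | -33 3 94 | -32 0 96 | -32 3 95 | -32 5 98 | -31 2 95 | -31 -8 92 | -31 -4 92 | -31 -1 94 | -31 -6 42 | -31 -8 97 | -31 -4 96 | -30 1 36 | -30 2 38 | -30 -1 96 | -30 0 95 | -29 2 97 | -29 -4 97 | -28 0 31 | -28 5 98 | -27 4 95 | -26 5 99 | -24 -5 29 | -21 -3 19 | -20 -5 21 | -18 -2 13 | -18 -10 31 | -17 -10 36 | -17 6 9 | -17 9 36 | -17 9 39 | -17 9 41 | -17 -10 14 | -17 -10 25 | -17 7 38 | -17 -9 46 | -17 -11 54 |
```

View pics/c6.png

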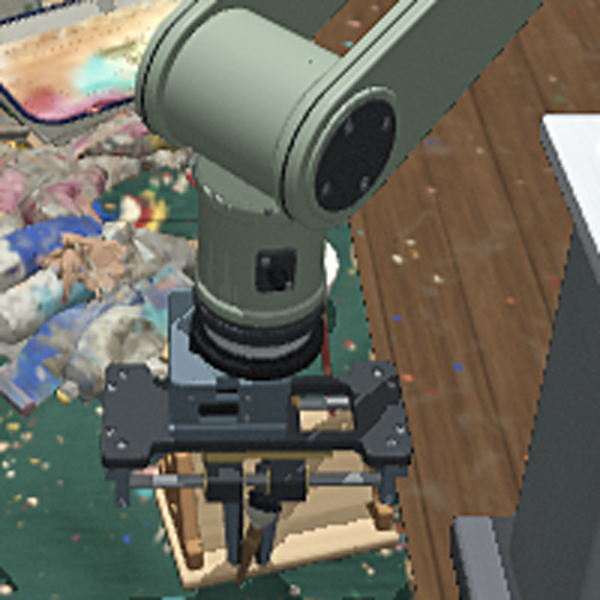

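Run:
```python
from h import *
f=load('side6');t=np.array([511.3,494.4,118.1])
for u,v in [(262,475),(265,490),(265,505),(262,520),(258,535),(252,550),(247,565),(243,575),(241,582),(240,590)]:
    d=pw(f,220+u/3,200+v/3)-t; print(u,v,'x',round(d[0]),'toolx',round(-d[1]),'z',round(d[2]))
```

```text
262 475 x -3 toolx -30 z 97
265 490 x -7 toolx -17 z 69
265 505 x 1 toolx -86 z 138
262 520 x 0 toolx -70 z 107
258 535 x 0 toolx -50 z 70
252 550 x 0 toolx -29 z 31
247 565 x -1 toolx 5 z -26
243 575 x -1 toolx 27 z -65
241 582 x -3 toolx 60 z -114
240 590 x -2 toolx 57 z -120
```

>>> arm_command --rows '[{"delta_pos": [0,0,-40],"roll": 0,"jaw": 0},{"delta_pos": [0,0,-80],"roll": 0,"jaw": 0},{"delta_pos": [20,0,-115],"roll": 0,"jaw": 0},{"delta_pos": [55,0,-115],"roll": 0,"jaw": 0},{"delta_pos": [65,0,-115],"roll": 0,"jaw": 0},{"delta_pos": [65,0,-105],"roll": 0,"jaw": 0},{"delta_pos": [65,0,-94],"roll": 0,"jaw": 0},{"delta_pos": [65,0,-82],"roll": 0,"jaw": 0},{"delta_pos": [65,0,-70],"roll": 0,"jaw": 0},{"delta_pos": [65,0,-58],"roll": 0,"jaw": 0},{"delta_pos": [65,0,-46],"roll": 0,"jaw": 0},{"delta_pos": [65,0,-34],"roll": 0,"jaw": 0},{"delta_pos": [65,0,-22],"roll": 0,"jaw": 0},{"delta_pos": [65,0,-22],"roll": 0,"jaw": 0}]'

```text
time_s: 12.12
ee_pos: [510.5, 429.3, 138.4]
ee_rot: [179.6, -0.3, -89.9]
force: [0.1, -0.2, -1.2]
gripper_width: 8.4
gripper_force: 5.0
```

```bash
cat >> h.py <<'E'
def ang(tag):
    from workcell import env
    st=env.state(); f=grab('side',tag); t=st['ee_pos']; yaw=st['ee_rot'][2]
    print(st['time_s'],t.round(1),yaw.round(1),st['force'].round(1),st['gripper_width'])
    for nm,r in (('brist',lambda X,Z:(X<-45)),('handle',lambda X,Z:(X>20))):
        X,Y,Z=brush(f,t,yaw,7,(20,185)); R=np.hypot(X+10,Z-6)
        k=r(X,Z)&(R<165)&(Z>-120)
        o=np.argsort(X[k]); print(nm,[(int(a),int(b)) for a,b in zip(X[k][o],Z[k][o])][::max(1,k.sum()//25)])
E
python3 - <<'E'
from h import *
ang('s7')
E
```

```text
12.1167 [510.5 429.3 138.4] -89.9 [ 0.1 -0.2 -1.2] 8.449662859344631
brist [(-138, 108), (-136, 104), (-135, 102), (-135, 101), (-131, 100), (-128, 98), (-125, 98), (-124, 96), (-122, 97), (-119, 95), (-116, 92), (-111, 89), (-106, 85), (-105, 84), (-100, 81), (-97, 75), (-92, 75), (-88, 72), (-79, 65), (-74, 62), (-70, 60), (-66, 56), (-61, 53), (-56, 49), (-49, 42), (-45, 40)]
handle [(20, -105), (21, -94), (22, -105), (23, -100), (24, -97), (24, -95), (25, -89), (26, -97), (27, -88), (27, -92), (28, -100), (29, -85), (30, -85), (30, -77), (31, -75), (32, -82), (34, -75), (35, -79), (35, -76), (36, -71), (37, -60), (38, -66), (39, -68), (42, -62), (76, -62)]
```

>>> arm_command --rows '[{"delta_pos": [-10,0,5],"roll": 0,"jaw": 0},{"delta_pos": [-20,0,10],"roll": 0,"jaw": 0},{"delta_pos": [-30,0,15],"roll": 0,"jaw": 0},{"delta_pos": [-40,0,20],"roll": 0,"jaw": 0},{"delta_pos": [-50,0,27],"roll": 0,"jaw": 0},{"delta_pos": [-60,0,35],"roll": 0,"jaw": 0},{"delta_pos": [-63,0,45],"roll": 0,"jaw": 0},{"delta_pos": [-65,0,55],"roll": 0,"jaw": 0},{"delta_pos": [-65,0,66],"roll": 0,"jaw": 0},{"delta_pos": [-65,0,77],"roll": 0,"jaw": 0},{"delta_pos": [-65,0,88],"roll": 0,"jaw": 0},{"delta_pos": [-65,0,88],"roll": 0,"jaw": 0},{"delta_pos": [-65,0,88],"roll": 0,"jaw": 0}]'

```text
time_s: 13.25
ee_pos: [512.4, 494.0, 54.8]
ee_rot: [179.9, -0.1, -90.0]
force: [-0.1, -0.5, 0.3]
gripper_width: 8.5
gripper_force: 5.0
```

Run:
```python
from h import *
ang('s8')
```

```text
13.25 [512.4 494.   54.8] -90.0 [-0.1 -0.5  0.3] 8.475787821824316
brist []
handle [(20, -54), (20, -54), (21, -52), (21, 19), (21, 13), (21, -52), (21, 16), (22, 14), (23, 17), (23, 19), (23, 19), (37, 24), (37, 20), (38, 22), (40, 22), (41, 21), (42, 22), (90, -44), (91, -42)]
```

>>> arm_command --rows '[{"delta_pos": [0,0,-15],"roll": 0,"jaw": 0},{"delta_pos": [0,0,-40],"roll": 0,"jaw": 0},{"delta_pos": [0,0,-75],"roll": 0,"jaw": 0},{"delta_pos": [0,0,-115],"roll": 0,"jaw": 0},{"delta_pos": [0,0,-155],"roll": 0,"jaw": 0},{"delta_pos": [0,0,-195],"roll": 0,"jaw": 0},{"delta_pos": [0,0,-235],"roll": 0,"jaw": 0},{"delta_pos": [0,0,-265],"roll": 0,"jaw": 0},{"delta_pos": [0,0,-265],"roll": 16,"jaw": 0},{"delta_pos": [0,0,-265],"roll": 16,"jaw": 0},{"delta_pos": [0,0,-265],"roll": 16,"jaw": 0},{"delta_pos": [0,0,-265],"roll": 16,"jaw": 0},{"delta_pos": [0,0,-265],"roll": 16,"jaw": 0},{"delta_pos": [0,0,-265],"roll": 16,"jaw": 0},{"delta_pos": [0,0,-265],"roll": 16,"jaw": 0},{"delta_pos": [0,0,-265],"roll": 16,"jaw": 0},{"delta_pos": [0,0,-265],"roll": 16,"jaw": 0},{"delta_pos": [0,0,-265],"roll": 16,"jaw": 0},{"delta_pos": [0,0,-265],"roll": 16,"jaw": 0},{"delta_pos": [0,0,-265],"roll": 16,"jaw": 0}]' --squeeze 15

```text
time_s: 14.97
ee_pos: [512.8, 494.7, 322.1]
ee_rot: [179.9, 0.1, -170.1]
force: [-0.2, 0.6, -1.0]
gripper_width: 8.2
gripper_force: 15.0
```

Run:
```python
from h import *
ang('s9')
```

```text
14.9667 [512.8 494.7 322.1] -170.1 [-0.2  0.6 -1. ] 8.185997639739647
brist [(-170, -31), (-164, -32), (-160, -29), (-155, -28), (-151, -25), (-147, -24), (-143, -24), (-139, -23), (-135, -19), (-130, -21), (-126, -18), (-122, -18), (-117, -19), (-113, -15), (-107, -17), (-100, -11), (-94, -13), (-88, -10), (-83, -8), (-77, -9), (-72, -11), (-67, -6), (-62, -4), (-57, -7), (-52, -1), (-47, 1)]
handle [(24, 145), (69, 27), (71, 26), (73, 27), (75, 27), (75, 31), (77, 30), (79, 30), (80, 28), (82, 29), (83, 30), (85, 32), (87, 30), (88, 34), (90, 33), (91, 34), (92, 34), (94, 33), (96, 32), (97, 36), (99, 35), (101, 33), (103, 33), (104, 37), (106, 35), (108, 35), (109, 38), (112, 38), (113, 38), (116, 39)]
```

>>> arm_command --rows '[{"delta_pos": [191,-674,0],"roll": 20,"jaw": 0},{"delta_pos": [191,-674,0],"roll": 20,"jaw": 0},{"delta_pos": [191,-674,0],"roll": 20,"jaw": 0},{"delta_pos": [191,-674,0],"roll": 20,"jaw": 0},{"delta_pos": [191,-674,0],"roll": 20,"jaw": 0},{"delta_pos": [191,-674,0],"roll": 20,"jaw": 0},{"delta_pos": [191,-674,0],"roll": 20,"jaw": 0},{"delta_pos": [191,-674,0],"roll": 20,"jaw": 0},{"delta_pos": [191,-674,0],"roll": 20,"jaw": 0},{"delta_pos": [191,-674,0],"roll": 20,"jaw": 0},{"delta_pos": [191,-674,0],"roll": 20,"jaw": 0},{"delta_pos": [191,-674,0],"roll": 20,"jaw": 0},{"delta_pos": [191,-674,0],"roll": 20,"jaw": 0},{"delta_pos": [191,-674,0],"roll": 20,"jaw": 0},{"delta_pos": [191,-674,0],"roll": 20,"jaw": 0},{"delta_pos": [191,-674,0],"roll": 20,"jaw": 0},{"delta_pos": [191,-674,0],"roll": 20,"jaw": 0},{"delta_pos": [191,-674,0],"roll": 20,"jaw": 0},{"delta_pos": [191,-674,0],"roll": 20,"jaw": 0},{"delta_pos": [191,-674,0],"roll": 20,"jaw": 0}]'

```text
time_s: 16.68
ee_pos: [442.4, -201.8, 321.3]
ee_rot: [180.0, -0.0, 90.1]
force: [-0.3, 0.3, 0.5]
gripper_width: 8.0
gripper_force: 15.0
```

>>> arm_command --rows '[{"delta_pos": [0,0,0],"roll": 0,"jaw": 0},{"delta_pos": [0,0,30],"roll": 0,"jaw": 0},{"delta_pos": [0,0,60],"roll": 0,"jaw": 0},{"delta_pos": [0,0,90],"roll": 0,"jaw": 0},{"delta_pos": [0,0,120],"roll": 0,"jaw": 0},{"delta_pos": [0,0,140],"roll": 0,"jaw": 0},{"delta_pos": [0,0,150],"roll": 0,"jaw": 0},{"delta_pos": [0,0,150],"roll": 0,"jaw": 0},{"delta_pos": [0,0,150],"roll": 0,"jaw": 0}]'

```text
time_s: 17.43
ee_pos: [443.3, -201.6, 171.7]
ee_rot: [179.9, 0.0, 90.2]
force: [0.7, -0.1, 0.4]
gripper_width: 8.1
gripper_force: 15.0
```

Run:
```python
from h import *
ang('s10'); f=load('s10'); t=grab('top','t10')
o=np.zeros((480,800,3),np.uint8)
a=cv2.resize(f['img'][60:220,230:370],None,fx=3,fy=3,interpolation=2);o[:,:420]=a
b=cv2.resize(t['img'][180:270,310:410],None,fx=3.7,fy=3.7,interpolation=2);o[:b.shape[0],425:425+b.shape[1]]=b
cv2.imwrite('pics/c10.png',o)
```

```text
17.4333 [ 443.3 -201.6  171.7] 90.2 [ 0.7 -0.1  0.4] 8.132897953428062
brist [(-70, -110), (-65, -111), (-63, -114), (-62, -117), (-62, -113), (-60, -112), (-60, -116), (-56, -117), (-55, -117), (-53, -119), (-51, -111), (-51, 1), (-47, -108), (-46, -115), (-45, -107), (-45, -111)]
handle [(20, 139), (20, 152), (20, 101), (21, 149), (21, 114), (22, 159), (23, 105), (23, 125), (23, 150), (24, 115), (24, 112), (25, 129), (26, 116), (26, 132), (27, 145), (30, 86), (33, 94), (35, 21), (37, 96), (46, -111), (59, -107), (66, 28), (72, -109), (78, -116), (91, -108), (97, -104), (103, -111), (105, -110), (113, -101)]
```

View pics/c10.png

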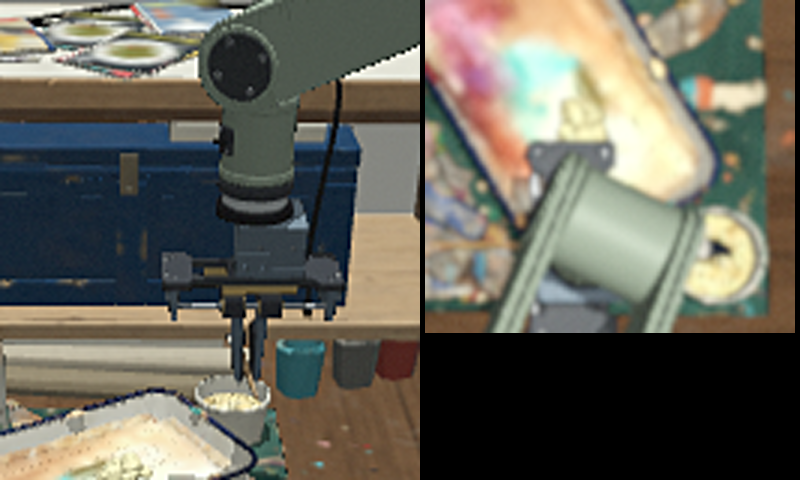

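Run:
```python
from h import *
t=load('t10');P=cloud(t)
q=P[225:265,370:410].reshape(-1,3);c=t['img'][225:265,370:410].reshape(-1,3).max(1)
k=(q[:,2]>80)&(q[:,2]<175)&(q[:,1]<-300)
for p in q[k]: print(p.round(),end=' ')
w=P[230:268,372:410].reshape(-1,3);w=w[(w[:,2]>46)&(w[:,2]<66)&(np.hypot(w[:,0]-440,w[:,1]+374)<60)]
print(len(w),w.min(0),w.max(0))
```

```text
[ 451. -345.  141.] [ 450. -348.  144.] [ 451. -353.  138.] [ 451. -355.  142.] [ 451. -360.  139.] [ 447. -344.  146.] [ 447. -346.  151.] [ 447. -351.  145.] [ 447. -355.  143.] [ 447. -361.  132.] [ 447. -362.  142.] [ 443. -340.  148.] [ 444. -345.  144.] [ 443. -347.  149.] [ 443. -351.  148.] [ 444. -356.  140.] [ 444. -358.  144.] [ 444. -363.  136.] [ 444. -365.  144.] [ 444. -368.  148.] [ 440. -340.  148.] [ 440. -345.  142.] [ 440. -347.  148.] [ 440. -350.  149.] [ 440. -357.  135.] [ 440. -357.  149.] [ 440. -362.  142.] [ 440. -367.  134.] [ 440. -368.  145.] [ 436. -339.  152.] [ 436. -343.  152.] [ 436. -347.  150.] [ 437. -351.  145.] [ 437. -355.  143.] [ 437. -358.  145.] [ 437. -363.  139.] [ 437. -365.  143.] [ 437. -370.  138.] 71 [ 395.44455166 -422.14761822   46.22682866] [ 497.18015633 -337.49900783   65.12861837]
```

>>> arm_command --rows '[{"delta_pos": [-5,0,12],"roll": 0,"jaw": 0},{"delta_pos": [-5,0,24],"roll": 0,"jaw": 0},{"delta_pos": [-5,0,36],"roll": 0,"jaw": 0},{"delta_pos": [-5,0,48],"roll": 0,"jaw": 0},{"delta_pos": [-5,0,54],"roll": 0,"jaw": 0},{"delta_pos": [-5,0,54],"roll": 0,"jaw": 0},{"delta_pos": [-5,0,54],"roll": 0,"jaw": 0},{"delta_pos": [-5,0,54],"roll": 0,"jaw": 0},{"delta_pos": [-5,0,54],"roll": 0,"jaw": 0},{"delta_pos": [-5,0,54],"roll": 0,"jaw": 0},{"delta_pos": [-5,0,54],"roll": 0,"jaw": 0},{"delta_pos": [-5,0,54],"roll": 0,"jaw": 0}]'

```text
time_s: 18.53
ee_pos: [442.6, -207.3, 117.2]
ee_rot: [180.0, 0.0, 90.1]
force: [-0.8, -0.5, -0.1]
gripper_width: 8.1
gripper_force: 15.0
```

Run:
```python
from h import *
t=grab('top','t11');P=cloud(t)
q=P[225:265,370:410].reshape(-1,3);k=(q[:,2]>70)&(q[:,2]<125)&(q[:,1]<-330)&(abs(q[:,0]-442)<12)
q=q[k];q=q[np.argsort(q[:,1])];print(q[:8].round(),q[-4:].round())
```

```text
[[ 442. -376.   80.]
 [ 435. -374.   87.]
 [ 438. -373.   76.]
 [ 438. -372.   94.]
 [ 442. -371.   86.]
 [ 435. -370.   88.]
 [ 445. -370.   89.]
 [ 438. -368.   80.]] [[ 442. -345.   88.]
 [ 434. -344.   94.]
 [ 438. -344.   95.]
 [ 434. -341.   93.]]
```

Tip is at about (441, -376, 83), over the tub's middle and 28 mm above the rim. I'm handing it in.

```bash
python3 -c "
from workcell import env
print(env.job_done())"
```

```text
the job is handed in; nothing more can be done
None
```

The job is handed in: the flat brush is held still, its bristles about 14° below level and its tips about 3 cm above the rim of the open right-hand tub, near its middle. The hand-in returned no verdict, and I took no last picture of the round brushes, tubs or lid.

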